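Put the bench stations back in order

TASK

The steel beaker belongs on the scale, the amber bottle on the round stirrer and the tube carrier in the steel tray, but each of the three now stands on a station that is not its own. Swap them round, standing one of them on the empty cork mat for a while to make room, until each stands upright in the middle of its own station and the mat is empty again. Keep them upright, set them down rather than drop them, and leave the dish, the pot and the timer where they are.

Things in the scene. Friction and masses are not known exactly. Their poses are not given: they have to be found in the camera images.
- beaker: Loose open stainless steel beaker, a plain straight cylinder 60 mm in diameter and 75 mm high with a 3 mm wall, no handle, 0.10 to 0.20 kg. Origin: centre of its underside; z up. It belongs on the scale.
- bottle: Loose closed amber glass bottle, 95 mm high: a straight body 58 mm in diameter from the foot up to 66 mm, then a shoulder and a white cap 34 mm in diameter. 0.17 to 0.33 kg. Origin: centre of its underside; z up. It belongs on the stirrer.
- carrier: Loose tube carrier: a white plastic block 56 by 56 mm and 50 mm high (x and y are square to its sides) with five short tubes with blue caps standing in its top, up to 85 mm above its underside and inside the block's outline. 0.14 to 0.26 kg. Origin: centre of the underside; z up. It may stand at any yaw in the tray.
- scale: Fixed bench scale: a grey box 125 mm (along its x) by 120 mm and 28 mm high, with a round steel pan 106 mm in diameter on it whose top is 36 mm above the table; a dark display lies on the -x side. Origin: at table height below the middle of the pan (the box reaches 70 mm to -x and 55 mm to +x); z up.
- stirrer: Fixed flat round magnetic stirrer: a black disc 124 mm in diameter with a white top face 20 mm above the table and a small black control tab that sticks out 81 mm to -x, 16 mm high. Origin: at table height below the middle of the disc; z up.
- tray: Fixed square stainless steel tray, 120 by 120 mm outside and 112 mm inside, its rim 12 mm above the table and its inner floor 4 mm above the table. Origin: at table height below its middle; x and y square to its sides; z up.
- mat: Fixed square cork mat, 110 by 110 mm, its top 5 mm above the table: the free spot, empty at the start. Origin: at table height below its middle; x and y square to its sides.
- dish: Loose flat round culture dish with a white lid, 64 mm in diameter, 16 mm high; a bystander to be left alone. Origin: centre of its underside.
- pot: Loose small white sample pot with an orange lid, 44 mm in diameter, 44 mm high; a bystander to be left alone. Origin: centre of its underside.
- timer: Loose grey bench timer lying flat, 60 (its x) by 70 by 20 mm; a bystander to be left alone. Origin: centre of its underside.
There are look-alikes about, which are no part of the job. Leave any purple look-alike of the carrier alone.

How it is judged:
On the way:
1. one of the three stands on the cork mat, let go (((horizontal distance between beaker and mat below 0.04 m and z of beaker in the frame of mat between 0 and 0.01 m and angle between beaker's own z axis and vertical below 0.1 rad and contact force between beaker and the fingers below 0.1 N) or (horizontal distance between bottle and mat below 0.04 m and z of bottle in the frame of mat between 0 and 0.01 m and angle between bottle's own z axis and vertical below 0.1 rad and contact force between bottle and the fingers below 0.1 N) or (horizontal distance between carrier and mat below 0.04 m and z of carrier in the frame of mat between 0 and 0.01 m and angle between carrier's own z axis and vertical below 0.1 rad and contact force between carrier and the fingers below 0.1 N))), for 0.2 s.
At the end, for the whole second after the job is handed in: The beaker stands on the scale, the bottle on the stirrer and the carrier in the tray, each within 15 mm of the middle of its station, on its surface (within 5 mm of its height), upright within 0.1 rad, let go and at rest (horizontal distance between beaker and scale below 0.015 m and z of beaker in the frame of scale between 0.031 and 0.041 m and angle between each of beaker, bottle, carrier's own z axis and vertical below 0.1 rad and linear speed of each of beaker, bottle, carrier below 0.01 m/s and angular speed of each of beaker, bottle, carrier below 0.1 rad/s and contact force between each of beaker, bottle, carrier and the fingers below 0.1 N and horizontal distance between bottle and stirrer below 0.015 m and z of bottle in the frame of stirrer between 0.015 and 0.025 m and horizontal distance between carrier and tray below 0.015 m and z of carrier in the frame of tray between -0.001 and 0.009 m); the robot touches nothing.
It fails at once if one of the three is tipped by more than 0.5 rad (angle between any of beaker, bottle, carrier's own z axis and vertical above 0.5 rad).
It fails at once if one of the three is dropped or thrown (faster than 0.7 m/s while the fingers do not hold it) ((linear speed of beaker above 0.7 m/s and contact force between beaker and the fingers below 0.05 N) or (linear speed of bottle above 0.7 m/s and contact force between bottle and the fingers below 0.05 N) or (linear speed of carrier above 0.7 m/s and contact force between carrier and the fingers below 0.05 N)).
It fails at once if the dish, pot or timer is shifted by more than 30 mm or tipped (distance of any of dish, pot, timer from where it was at the start of the episode above 0.03 m or angle between any of dish, pot, timer's own z axis and vertical above 0.4 rad).
It also fails if it takes over 120 s, if anything falls off the work surface, if the arm or the gripper's body presses on something with over 40 N, if the wrist force passes 120 N, or if a joint passes its speed limit or range.

ROBOT

A 7-joint arm with a two-finger parallel gripper is mounted at the origin on the work surface. World frame = base frame: x ahead of the robot, y to its left, z up, the work surface at z = 0. Lengths are in m, angles in rad, forces in N, time in s.
With the tool pointing down it reaches from about 0.425 to 1.025 m from the base axis. Payload 9.4 kg.
Tool frame: the origin (TCP) lies on the centre line of the jaws, within the pads' length; the fingertips stand 11 mm ahead of it and the grasp point (between the pads) lies 8 mm behind it; z points along the fingers, y is the direction in which the jaws open and shut (so a half turn about z gives the same grasp; the last joint's range is limited). The gripper opens to 93 mm and grips with 3 to 60 N. Pads are 15 mm wide; open, the fingers measure 128 mm over their backs; the gripper's body (75 mm by 188 mm) begins 65 mm behind the grasp point.
Start: joints at [1.272, 0.599, -0.003, 1.599, 0.002, 0.943, -0.08], TCP at [0.159, -0.707, 0.23] pointing down, gripper open.
Joint ranges: [-2.57, 2.57], [-0.35, 1.97], [-1.29, 1.29], [0.11, 2.56], [-1.05, 4.19], [0.11, 1.86], [-2.63, 2.63]. Speed limits (rad/s): [2.22, 2.22, 3.01, 3.01, 3.14, 3.14, 3.14].

INTERFACE

Orientations are given as a 3x3 rotation matrix whose columns are the frame's x, y, z axes.
In Python, from bench import arm, viewer, finder gives the robot as it stands.
- The arm moves only by the tool jog_arm, never from a script. Its argument "series" is a list of rows, each a list of 6 numbers: the shift along the tool's x, y, z in m, then the turn, a rotation vector about the tool's x, y, z in degrees. A call has 1 to 8 rows; each row is the pose to reach, as a shift and turn from the pose commanded when the call began, along the tool's axes at that moment; what a row does not reach only later rows make up. A row lasts 1/8 s, in which the tool goes at most 62.5 mm and 10.7 degrees, less where a joint would pass 70% of its speed; a pose out of reach is approached as far as the arm can. A call with a gripper value outside its range is refused whole. "jaw" is the closure in counts, from 0 (fully open) to 255 (shut), set as the call begins (left out, the last holds). The fingers move at their own pace and stop on an object; "grip_force" is the grip in N (left out, the last holds). Time passes only in rows, so rows that repeat a pose let the fingers close. It gives the time, the measured TCP pose, the force and the opening at its end, in the units of the state.
- arm.state(): the state, without advancing time (a new reading comes with each control period).
- viewer.snapshot(name): name is "scene" or "top"; returns (picture, depth): 480x640x3 uint8, blue, green, red; 480x640 float32, m along the optical axis (not along the pixel's ray), 0 where there is no reading.
- viewer.camera_info(name): a dict with "fx", "fy", "cx", "cy" (pixels), "cam_to_world" (4x4, takes a point from camera to world coordinates). Camera axes: x right, y up, looking along -z (the intrinsics and any distortion apply to the point x, -y, -z); pixel columns grow to the right and rows downward; lengths in m; the calibration is good to about 2 mm. A picture is of the moment at which its call begins. camera_info takes no time and is no camera call.
- arm.close_job(): hands the job in, once; it reports no verdict.
Trained networks look in the newest picture that a camera, given by its name, has taken for a name from the list of things; names that differ only in an ending like _2 or _b are one class to them, and where a whole thing is asked for, a point or a joint stands for the part that bears it (a point fixed in the world has none). Each returns a list of dicts, best first, with "confidence" (0 to 1); they miss things now and then, are a little off and sometimes report something else, mostly with a low value. They report only what shows in the picture. A call takes as long as a camera call. They do not tell look-alikes from the thing itself.
- finder.look_for(thing, camera): "extent" ([left, top, width, height] in pixels, round what is visible of it).
- finder.place_of(thing, camera): "xy" ([column, row] in pixels: a listed point, or the origin of a listed thing).
The state is a dict: "t": time; "joint_pos": joint angles; "dq": joint speeds; "joint_efforts": joint torques, N m; "tcp_pos": TCP position; "tool_rot": TCP orientation; "wrist_force": force on the tool from outside, world axes, zero at the start; "ft_torque": the same for the moment, N m; "gripper_width": finger opening in m.
Only numpy, scipy, OpenCV 4.12 (cv2) and the standard library are available. Lean on these libraries where they do the work, as an engineer would, in place of code of your own. Each camera call takes 0.05 s, during which the arm holds its last target.

## Working session

There is one attempt and no reset: what is moved stays moved. The work goes in short steps, Python scripts to look and compute and a tool call to move; the robot and the scene stay as the last step left them, time stands still between calls to the robot, and variables do not carry over. Pictures are saved under pics/ and viewed, and the job is handed in when it is done.

Besides the shell and the picture viewer there is one more tool, called after "Emit:" in YAML: its name, and indented under it one key for each argument. jog_arm: Moves the arm, as the interface text tells. Its arguments: {"type":"object","properties":{"series":{"type":"array"},"jaw":{"type":"number"},"grip_force":{"type":"number"}},"required":["series"]}

```bash
ls; mkdir -p pics; cat > h.py <<'E'
from bench import arm, viewer, finder
import numpy as np, cv2
def world(ci,u,v,d=None,z=None):
    M=np.array(ci["cam_to_world"]); r=np.array([(u-ci["cx"])/ci["fx"],-(v-ci["cy"])/ci["fy"],-1.0])
    if d is None:
        rw=M[:3,:3]@r; d=(z-M[2,3])/rw[2]
    return M[:3,:3]@(r*d)+M[:3,3]
E
python3 - <<'E'
from h import *
for c in ("scene","top"):
    im,d=viewer.snapshot(c); cv2.imwrite(f"pics/{c}0.png",im); np.save(f"{c}0.npy",d)
    ci=viewer.camera_info(c); print(c,{k:(np.round(v,4).tolist()) for k,v in ci.items() if not isinstance(v,str)})
    for t in "beaker bottle carrier scale stirrer tray mat dish pot timer".split():
        for r in finder.place_of(t,c)[:3]: print(t,np.round(r["xy"],1),round(r["confidence"],2))
print(arm.state())
E
```

```text
pics
scene {'fx': 481.6273, 'fy': 481.6273, 'cx': 318.5079, 'cy': 232.7047, 'cam_to_world': [[-0.679, -0.5666, 0.4668, 1.054], [0.7341, -0.5303, 0.4241, 0.4789], [0.0073, 0.6307, 0.776, 0.8966], [0.0, 0.0, 0.0, 1.0]]}
beaker [355.7 225.9] 0.57
bottle [243.7 159.2] 0.83
bottle [295.6 296.9] 0.42
carrier [431.9 279.7] 0.95
carrier [384.  318.2] 0.84
carrier [436.7 362.5] 0.61
scale [381.5 323.3] 0.73
scale [296.5 293.4] 0.38
stirrer [353.  230.5] 0.77
stirrer [293.3 192.1] 0.48
tray [247.2 160.5] 0.56
mat [253.2 231.2] 0.79
mat [292.2 190.4] 0.74
dish [293.9 192.8] 0.71
pot [297.3 294.8] 0.83
timer [193.4 205.4] 0.66
timer [244.8 160. ] 0.59
top {'fx': 450.7399, 'fy': 450.7399, 'cx': 311.08, 'cy': 239.5809, 'cam_to_world': [[-0.0122, 0.997, -0.0763, 0.5081], [-0.9999, -0.0123, -0.0007, 0.0351], [-0.0016, 0.0762, 0.9971, 1.0152], [0.0, 0.0, 0.0, 1.0]]}
beaker [308.6 298.8] 0.81
bottle [477.7 290.8] 0.93
carrier [151.5 232.9] 0.91
carrier [204.  300.8] 0.66
carrier [212.5 226.2] 0.6
scale [219.  236.2] 0.58
stirrer [305.9 293.7] 0.79
stirrer [477.4 291. ] 0.27
tray [478. 291.] 0.92
tray 
[... 221 characters left out ...]
429523 , -0.07976981]), 'dq': array([-0.0013804 ,  0.00166852,  0.00068732,  0.00072802,  0.00036735,
        0.00161548,  0.00091027]), 'joint_efforts': array([ 1.31650204e-04, -7.64847422e+01,  1.49554510e+00, -2.52708793e+01,
       -5.25216514e-02,  1.05877651e-02,  4.34692299e-05]), 'tcp_pos': array([ 0.15949836, -0.70721761,  0.22964028]), 'tool_rot': array([[ 9.75487205e-01,  2.20056155e-01, -3.49780212e-05],
       [ 2.20056156e-01, -9.75487205e-01,  1.89551114e-05],
       [-2.99494232e-05, -2.61875975e-05, -9.99999999e-01]]), 'wrist_force': array([-0.58243526, -0.03859917,  0.80395299]), 'ft_torque': array([0.03515477, 0.00348006, 0.01572929]), 'gripper_width': 0.09295824307654325}
```

View pics/scene0.png

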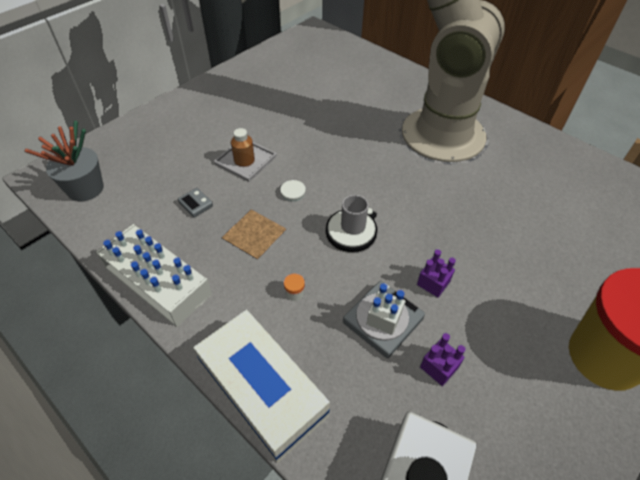

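View pics/top0.png

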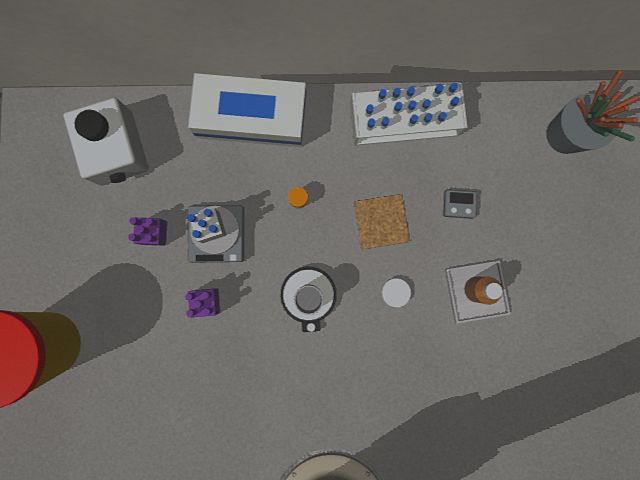

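The top view shows the beaker on the stirrer at (308,298), the bottle in the tray at (485,291) and the white, blue-capped carrier on the scale at (205,225). The mat at (381,221) is empty. There are three carrier candidates in the top view: white at (205,225), purple at (147,231) and purple at (202,302). The white one on the scale fits the description. The plan is carrier to mat, beaker to scale, bottle to stirrer, then carrier to tray.

```bash
cat > ortho.py <<'E'
from h import *
def cloud(c,im,d):
    ci=viewer.camera_info(c); v,u=np.nonzero((d>0))
    dd=d[v,u]; M=np.array(ci["cam_to_world"])
    p=np.stack([(u-ci["cx"])/ci["fx"]*dd,-(v-ci["cy"])/ci["fy"]*dd,-dd],1)
    return p@M[:3,:3].T+M[:3,3], im[v,u]
E
python3 - <<'E'
from ortho import *
big=[]
for c in ("top","scene"):
    im=cv2.imread(f"pics/{c}0.png"); d=np.load(f"{c}0.npy")
    P,C=cloud(c,im,d)
    m=(P[:,0]>.3)&(P[:,0]<.85)&(abs(P[:,1])<.5)&(P[:,2]<.2); P=P[m];C=C[m]
    print(c,"table z",np.median(P[:,2]))
    s=700 # px/m
    H=np.zeros((385,700),np.float32)-1; R=np.zeros((385,700,3),np.uint8)
    o=np.argsort(P[:,2]);P=P[o];C=C[o]
    r=((.85-P[:,0])*s).astype(int).clip(0,384);q=((.5-P[:,1])*s).astype(int).clip(0,699)
    H[r,q]=P[:,2];R[r,q]=C
    # components above 10 mm
    hm=((H>.010)).astype(np.uint8); hm=cv2.morphologyEx(hm,cv2.MORPH_CLOSE,np.ones((3,3)))
    n,L,st,ce=cv2.connectedComponentsWithStats(hm)
    for i in range(1,n):
        if st[i,4]>150:
            k=(L[r,q]==i)&(P[:,2]>.01); zz=P[k]
            print(np.round([zz[:,0].min(),zz[:,0].max(),zz[:,1].min(),zz[:,1].max(),np.percentile(zz[:,2],99)],3))
    cv2.imwrite(f"pics/ortho_{c}.png",R)
im=cv2.imread("pics/top0.png")
a=cv2.resize(im[175:335,110:270],None,fx=4,fy=4,interpolation=cv2.INTER_CUBIC)[:600]
cv2.imwrite("pics/cropA.png",a)
im=cv2.imread("pics/scene0.png")
cv2.imwrite("pics/cropB.png",cv2.resize(im[240:380,300:480],None,fx=4,fy=4,interpolation=cv2.INTER_CUBIC))
E
```

```text
top table z 0.0025758538690092703
[0.713 0.85  0.4   0.5   0.124]
[0.798 0.85  0.05  0.295 0.081]
[ 0.8    0.85  -0.305 -0.061  0.1  ]
[ 0.791  0.849 -0.5   -0.485  0.162]
[0.656 0.697 0.043 0.085 0.049]
[ 0.63   0.692 -0.333 -0.261  0.026]
[0.538 0.663 0.186 0.305 0.124]
[0.577 0.633 0.36  0.419 0.089]
[ 0.399  0.532 -0.399 -0.263  0.018]
[ 0.384  0.524 -0.018  0.104  0.098]
[ 0.443  0.499 -0.357 -0.302  0.104]
[ 0.436  0.497 -0.181 -0.118  0.022]
[0.422 0.48  0.24  0.299 0.089]
scene table z 0.0019271172509913725
[0.717 0.85  0.404 0.5   0.123]
[0.796 0.85  0.053 0.297 0.079]
[ 0.798  0.85  -0.302 -0.058  0.099]
[ 0.784  0.849 -0.5   -0.482  0.159]
[0.654 0.697 0.044 0.088 0.048]
[ 0.629  0.692 -0.333 -0.258  0.025]
[0.536 0.662 0.188 0.309 0.124]
[0.575 0.634 0.362 0.42  0.089]
[0.536 0.554 0.211 0.239 0.033]
[ 0.379  0.525 -0.015  0.107  0.097]
[ 0.445  0.5   -0.348 -0.298  0.102]
[ 0.431  0.496 -0.181 -0.115  0.021]
[0.42  0.48  0.243 0.302 0.088]
```

View pics/cropA.png

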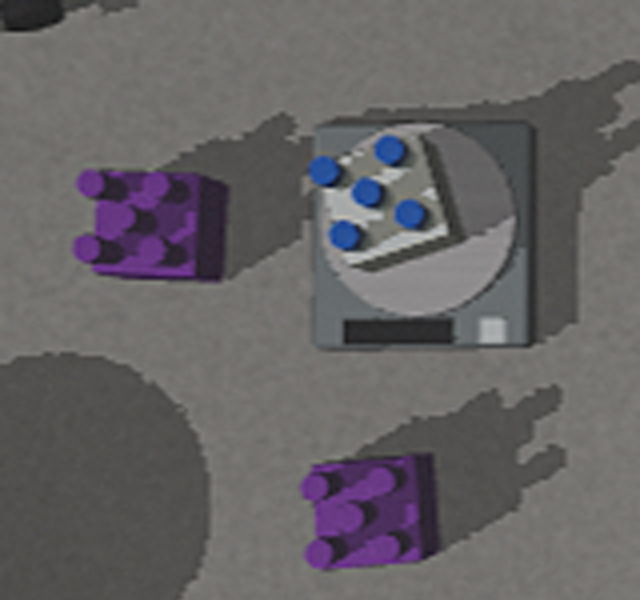

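View pics/cropB.png

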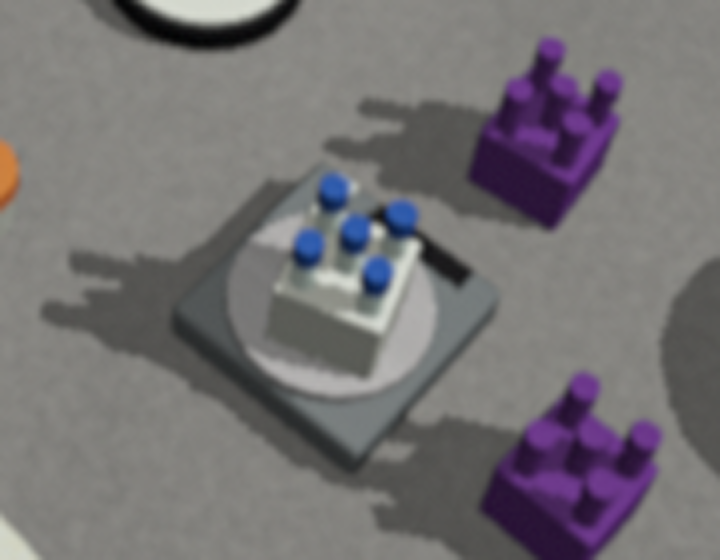

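View pics/ortho_top.png

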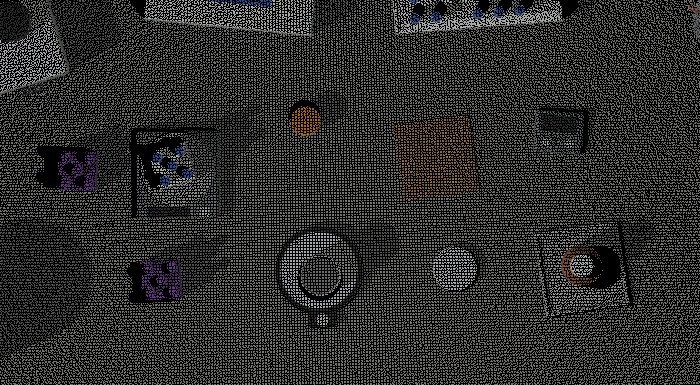

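The enlarged crops confirm that the white block with blue caps stands on the scale's round pan, at about (385,195) in the crop. Both purple ones stand on the bare table. Next I measure exact positions.

```bash
cat > meas.py <<'E'
from ortho import *
from scipy.optimize import least_squares
def circ(p,r):
    f=lambda x: np.hypot(p[:,0]-x[0],p[:,1]-x[1])-r
    s=least_squares(f,p.mean(0),loss='soft_l1',f_scale=.002); return s.x, np.sqrt(np.mean(s.fun**2))
def hull_circ(p,r):
    h=cv2.convexHull(p.astype(np.float32))[:,0]; return circ(h,r)
def load(c,tag):
    im=cv2.imread(f"pics/{c}{tag}.png"); d=np.load(f"{c}{tag}.npy"); P,C=cloud(c,im,d)
    return P,cv2.cvtColor(C[:,None],cv2.COLOR_BGR2HSV)[:,0]
def box(P,x0,x1,y0,y1,z0,z1): return (P[:,0]>x0)&(P[:,0]<x1)&(P[:,1]>y0)&(P[:,1]<y1)&(P[:,2]>z0)&(P[:,2]<z1)
def rect(p):
    (a,b),(w,h),t=cv2.minAreaRect((p*1000).astype(np.float32)); return np.round([a,b,w,h,t],1)
E
python3 - <<'E'
from meas import *
for c in ("top","scene"):
    P,H=load(c,"0"); print(c)
    m=box(P,.54,.66,.18,.31,.07,.095); print("block top",rect(P[m,:2]),np.median(P[m,2]))
    m=box(P,.54,.66,.18,.31,.10,.14)&(H[:,0]>95)&(H[:,0]<130)&(H[:,1]>120); print("caps",rect(P[m,:2]))
    Q=(P[m,:2]*1000).astype(np.float32)
    _,lab,cen=cv2.kmeans(Q,5,None,(3,100,.01),10,cv2.KMEANS_PP_CENTERS); print(np.round(cen,1).tolist(), cen.mean(0))
    m=box(P,.52,.68,.17,.32,.015,.033+.002); print("scale box",rect(P[m,:2]))
    m=box(P,.54,.68,.17,.32,.033,.043); print("pan",hull_circ(P[m,:2],.053), np.median(P[m,2]))
    m=box(P,.37,.53,-.02,.11,.088,.12); print("rim",hull_circ(P[m,:2],.03), np.median(P[m,2]),m.sum())
    m=box(P,.41,.53,-.02,.11,.012,.03)&(H[:,2]>120)&(H[:,1]<40); print("stirrer white",rect(P[m,:2])[:4],hull_circ(P[m,:2],.056), np.median(P[m,2]))
    m=box(P,.41,.53,-.02,.11,.012,.03); print("stirrer all",hull_circ(P[m,:2],.062))
    m=box(P,.40,.55,-.42,-.25,.085,.12); print("cap",hull_circ(P[m,:2],.017), np.median(P[m,2]),m.sum())
    m=box(P,.40,.55,-.42,-.25,.03,.068); print("body pts",circ(P[m,:2],.029),m.sum())
    m=box(P,.38,.55,-.42,-.25,.0095,.02); print("tray rim",rect(P[m,:2]),m.sum())
    m=box(P,.55,.70,-.22,-.05,-.01,.02)&(H[:,0]>6)&(H[:,0]<22)&(H[:,1]>85); 
    print("mat",rect(P[m,:2]),np.median(P[m,2]),m.sum())
    m=box(P,.41,.53,-.2,-.1,.008,.03); print("dish",hull_circ(P[m,:2],.032))
E
```

```text
top
block top [613.4 253.9  56.8  57.1  17.6] 0.08763149084176103
caps [613.4 254.1  48.3  46.9  17.1]
[[601.9000244140625, 232.6999969482422], [612.5999755859375, 253.6999969482422], [634.0999755859375, 242.8000030517578], [591.7000122070312, 264.79998779296875], [624.0, 275.20001220703125]] [612.85657 253.85237]
scale box [600.9 245.4 118.9 124.6  89.9]
pan (array([0.58805929, 0.24961036]), np.float64(0.018035538763146397)) 0.037569849968394076
rim (array([0.45673894, 0.04251072]), np.float64(0.0007175463544200011)) 0.09665175605907117 141
stirrer white [463.7  45.1 107.5 106.8] (array([0.46382684, 0.04468445]), np.float64(0.0018400655951377922)) 0.02234301318087506
stirrer all (array([0.4643218 , 0.04326477]), np.float64(0.001251490343256775))
cap (array([ 0.4706877 , -0.33119301]), np.float64(0.00048525539107060453)) 0.100835139624469 257
body pts (array([ 0.47065256, -0.33232118]), np.float64(0.0005637548593218507)) 159
tray rim [ 465.4 -331.3  120.6  121.6    8.9] 536
mat [ 624.9 -122.9  109.   109.7    8.4] 0.006931347938938348 2325
dish (array([ 0.46536442, -0.15056822]), np.
[... 455 characters left out ...]
37203562152413605
rim (array([0.45494416, 0.04451679]), np.float64(0.0006783153039719465)) 0.09455494045236401 191
stirrer white [467.8  49.  101.4 109.6] (array([0.46195894, 0.04553804]), np.float64(0.0016280492941994102)) 0.021687494101686966
stirrer all (array([0.4632353 , 0.04579666]), np.float64(0.0016608789784681602))
cap (array([ 0.46930362, -0.32941411]), np.float64(0.0021617333755453777)) 0.09850247660249367 145
body pts (array([ 0.46766056, -0.33075329]), np.float64(0.0016097955884422847)) 240
tray rim [ 463.9 -329.   124.9  123.7    8.9] 306
mat [ 623.8 -120.3  111.7  109.8    8.1] 0.006037183013528624 1601
dish (array([ 0.46361726, -0.14813957]), np.float64(0.000665848500739186))
```

```bash
cat > dl.py <<'E'
import sys
from h import *
from scipy.spatial.transform import Rotation as Ro
s=arm.state(); R=np.array(s["tool_rot"]);p=np.array(s["tcp_pos"])
print("t",round(s["t"],2),"tcp",np.round(p,4),"w",round(s["gripper_width"],4),"F",np.round(s["wrist_force"],1),"q",np.round(s["joint_pos"],2))
psi=np.radians(17.5);c,n=np.cos(psi),np.sin(psi)
Rt=np.array([[c,n,0],[n,-c,0],[0,0,-1]])
print("turn",np.round(np.degrees(Ro.from_matrix(R.T@Rt).as_rotvec()),2))
prev=p
for a in sys.argv[1:]:
    t=np.array([float(x) for x in a.split(",")]); print(a,"shift",np.round(R.T@(t-p),4),"len",round(np.linalg.norm(t-prev),3)); prev=t
E
python3 dl.py .55,-.30,.25 .6125,.255,.2
```

```text
t 1.1 tcp [ 0.1595 -0.7072  0.2296] w 0.093 F [-0.6 -0.   0.8] q [ 1.27  0.6  -0.    1.6   0.    0.94 -0.08]
turn [-0.    0.   -4.79]
.55,-.30,.25 shift [ 0.4705 -0.3113 -0.0204] len 0.565
.6125,.255,.2 shift [ 0.6536 -0.8389  0.0296] len 0.561
```

Emit:
jog_arm:
  series:
    - [0.05,-0.03,-0.01,0,0,0]
    - [0.1,-0.065,-0.02,0,0,-2]
    - [0.15,-0.1,-0.02,0,0,-4.8]
    - [0.2,-0.13,-0.02,0,0,-4.8]
    - [0.25,-0.165,-0.02,0,0,-4.8]
    - [0.3,-0.2,-0.02,0,0,-4.8]
    - [0.35,-0.23,-0.02,0,0,-4.8]
    - [0.4,-0.265,-0.02,0,0,-4.8]

```text
t: 2.1
tcp_pos: [0.4927, -0.3596, 0.2499]
tool_rot: [[0.954, 0.3, 0.001], [0.3, -0.954, -0.001], [0.0, 0.001, -1.0]]
wrist_force: [0.5, -0.6, -0.4]
gripper_width: 0.0932
```

```bash
python3 dl.py .55,-.30,.25 .6125,.255,.2
```

```text
t 2.1 tcp [ 0.4927 -0.3596  0.2499] w 0.0932 F [ 0.5 -0.6 -0.4] q [ 0.58  0.44 -0.06  1.85  0.04  0.85 -0.76]
turn [ 0.04 -0.02 -0.02]
.55,-.30,.25 shift [ 0.0726 -0.0396 -0.0001] len 0.083
.6125,.255,.2 shift [ 0.2989 -0.5502  0.0496] len 0.561
```

Emit:
jog_arm:
  series:
    - [0.03,-0.05,0,0,0,0]
    - [0.06,-0.1,0,0,0,0]
    - [0.09,-0.15,0,0,0,0]
    - [0.12,-0.2,0,0,0,0]
    - [0.145,-0.25,0,0,0,0]
    - [0.17,-0.3,0,0,0,0]
    - [0.195,-0.35,0,0,0,0]
    - [0.22,-0.4,0,0,0,0]

```text
t: 3.1
tcp_pos: [0.5811, 0.0887, 0.2499]
tool_rot: [[0.954, 0.301, 0.001], [0.301, -0.954, -0.0], [0.001, 0.0, -1.0]]
wrist_force: [0.2, 0.5, 0.0]
gripper_width: 0.0932
```

```bash
python3 dl.py .6125,.255,.2
```

```text
t 3.1 tcp [0.5811 0.0887 0.2499] w 0.0932 F [0.2 0.5 0. ] q [-0.16  0.41 -0.13  1.89  0.07  0.84 -1.59]
turn [ 0.01 -0.03 -0.  ]
.6125,.255,.2 shift [ 0.08   -0.1492  0.0499] len 0.176
```

Emit:
jog_arm:
  series:
    - [0.025,-0.045,0,0,0,0]
    - [0.05,-0.09,0.01,0,0,0]
    - [0.07,-0.13,0.03,0,0,0]
    - [0.08,-0.149,0.05,0,0,0]
    - [0.08,-0.149,0.05,0,0,0]

```text
t: 3.72
tcp_pos: [0.6112, 0.2535, 0.1976]
tool_rot: [[0.953, 0.303, -0.003], [0.303, -0.953, -0.001], [-0.003, 0.0, -1.0]]
wrist_force: [0.3, -1.4, 0.1]
gripper_width: 0.0932
```

```bash
python3 dl.py .6125,.255,.2 .6125,.255,.064; python3 - <<'E'
from h import *
im,d=viewer.snapshot("scene"); cv2.imwrite("pics/s1.png",im)
E
```

```text
t 3.73 tcp [0.6112 0.2535 0.1976] w 0.0932 F [ 0.3 -1.4  0.1] q [-0.4   0.56 -0.13  1.77  0.09  0.82 -1.83]
turn [0.02 0.2  0.12]
.6125,.255,.2 shift [ 0.0017 -0.0011 -0.0024] len 0.003
.6125,.255,.064 shift [ 0.0021 -0.0011  0.1336] len 0.136
```

View pics/s1.png

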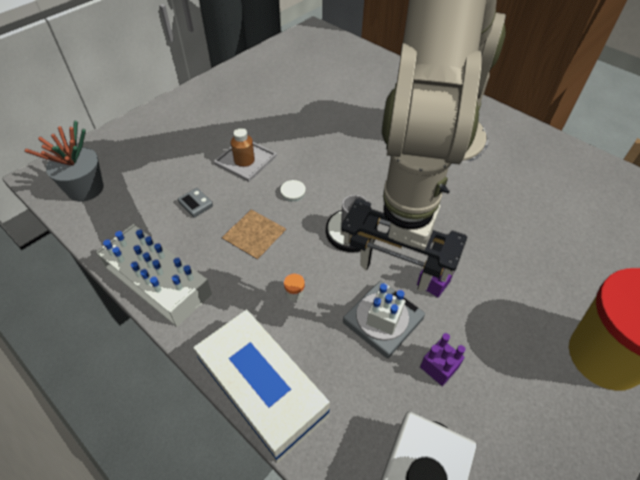

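The gripper hangs above the white carrier at about (388,310), with the fingers around it. I descend.

Emit:
jog_arm:
  series:
    - [0,0,0.02,0,0,0]
    - [0,0,0.045,0,0,0]
    - [0,0,0.07,0,0,0]
    - [0,0,0.09,0,0,0]
    - [0,0,0.11,0,0,0]
    - [0,0,0.125,0,0,0]
    - [0,0,0.136,0,0,0]
    - [0,0,0.136,0,0,0]
  jaw: 0
  grip_force: 20

```text
t: 4.78
tcp_pos: [0.612, 0.253, 0.0628]
tool_rot: [[0.954, 0.301, -0.001], [0.301, -0.954, -0.001], [-0.001, 0.0, -1.0]]
wrist_force: [1.0, -0.1, 0.2]
gripper_width: 0.0926
```

Emit:
jog_arm:
  series:
    - [0,0,0,0,0,0]
    - [0,0,0,0,0,0]
    - [0,0,0,0,0,0]
    - [0,0,0,0,0,0]
    - [0,0,0,0,0,0]
    - [0,0,0,0,0,0]
    - [0,0,0,0,0,0]
    - [0,0,0,0,0,0]
  jaw: 255
  grip_force: 20

```text
t: 5.78
tcp_pos: [0.6124, 0.2533, 0.0639]
tool_rot: [[0.954, 0.301, 0.0], [0.301, -0.954, 0.0], [0.0, -0.0, -1.0]]
wrist_force: [-1.5, 0.7, 5.6]
gripper_width: 0.0557
```

```bash
python3 dl.py .6125,.255,.064 .6244,-.1216,.16
```

```text
t 5.78 tcp [0.6124 0.2533 0.0639] w 0.0557 F [-1.5  0.7  5.6] q [-0.41  0.72 -0.1   1.86  0.13  0.56 -1.86]
turn [-0.01 -0.02  0.02]
.6125,.255,.064 shift [ 0.0006 -0.0016 -0.0001] len 0.002
.6244,-.1216,.16 shift [-0.1014  0.3611 -0.0962] len 0.389
```

Emit:
jog_arm:
  series:
    - [0,0,-0.01,0,0,0]
    - [0,0,-0.03,0,0,0]
    - [0,0,-0.055,0,0,0]
    - [0,0,-0.08,0,0,0]
    - [0,0.005,-0.1,0,0,0]
    - [-0.005,0.02,-0.11,0,0,0]
    - [-0.012,0.045,-0.11,0,0,0]
    - [-0.02,0.075,-0.11,0,0,0]

```text
t: 6.78
tcp_pos: [0.6154, 0.174, 0.1739]
tool_rot: [[0.954, 0.301, -0.0], [0.301, -0.954, -0.0], [-0.0, 0.0, -1.0]]
wrist_force: [1.4, -0.6, -2.2]
gripper_width: 0.0559
```

```bash
python3 dl.py .6244,-.1216,.174
```

```text
t 6.78 tcp [0.6154 0.174  0.1739] w 0.0559 F [ 1.4 -0.6 -2.2] q [-0.28  0.56 -0.13  1.85  0.1   0.74 -1.73]
turn [0.02 0.02 0.03]
.6244,-.1216,.174 shift [-0.0804  0.2846  0.    ] len 0.296
```

Emit:
jog_arm:
  series:
    - [-0.01,0.035,0,0,0,0]
    - [-0.02,0.075,0,0,0,0]
    - [-0.035,0.12,0,0,0,0]
    - [-0.047,0.165,0,0,0,0]
    - [-0.06,0.21,0,0,0,0]
    - [-0.07,0.25,0,0,0,0]
    - [-0.078,0.275,0,0,0,0]
    - [-0.08,0.285,0,0,0,0]

```text
t: 7.78
tcp_pos: [0.6242, -0.1234, 0.1736]
tool_rot: [[0.955, 0.298, -0.001], [0.298, -0.955, -0.001], [-0.001, 0.001, -1.0]]
wrist_force: [-0.1, -0.3, -2.1]
gripper_width: 0.0558
```

Emit:
jog_arm:
  series:
    - [0,0,0.01,0,0,0]
    - [0,0,0.03,0,0,0]
    - [0,0,0.055,0,0,0]
    - [0,0,0.08,0,0,0]
    - [0,0,0.1,0,0,0]
    - [0,0,0.115,0,0,0]
    - [0,0,0.125,0,0,0]
    - [0,0,0.13,0,0,0]

```text
t: 8.78
tcp_pos: [0.6253, -0.1198, 0.0431]
tool_rot: [[0.954, 0.301, -0.0], [0.301, -0.954, 0.0], [-0.0, -0.0, -1.0]]
wrist_force: [-0.9, 0.6, -1.4]
gripper_width: 0.0562
```

```bash
python3 dl.py .6244,-.1216,.033
```

```text
t 8.78 tcp [ 0.6253 -0.1198  0.0431] w 0.0562 F [-0.9  0.6 -1.4] q [ 0.17  0.73 -0.11  1.93  0.16  0.49 -1.32]
turn [-0.01  0.01  0.04]
.6244,-.1216,.033 shift [-0.0013  0.0014  0.0101] len 0.01
```

Emit:
jog_arm:
  series:
    - [0,0,0.004,0,0,0]
    - [0,0,0.007,0,0,0]
    - [0,0,0.009,0,0,0]
    - [0,0,0.01,0,0,0]
    - [0,0,0.0105,0,0,0]
    - [0,0,0.0105,0,0,0]

```text
t: 9.52
tcp_pos: [0.6252, -0.1204, 0.0331]
tool_rot: [[0.954, 0.301, 0.0], [0.301, -0.954, -0.0], [0.0, 0.0, -1.0]]
wrist_force: [-0.2, 0.5, -1.4]
gripper_width: 0.0558
```

```bash
python3 dl.py
```

```text
t 9.53 tcp [ 0.6252 -0.1204  0.0331] w 0.0558 F [-0.2  0.5 -1.4] q [ 0.17  0.75 -0.11  1.93  0.16  0.47 -1.32]
turn [ 0. -0.  0.]
```

Emit:
jog_arm:
  series:
    - [0,0,0.0005,0,0,0]
    - [0,0,0.001,0,0,0]
    - [0,0,0.001,0,0,0]
    - [0,0,0.001,0,0,0]

```text
t: 10.02
tcp_pos: [0.6253, -0.1203, 0.0329]
tool_rot: [[0.954, 0.301, 0.0], [0.301, -0.954, -0.0], [0.0, 0.0, -1.0]]
wrist_force: [-2.7, 0.8, 5.2]
gripper_width: 0.0559
```

Contact (force went from -1.4 to +5 N). I release, then rise.

Emit:
jog_arm:
  series:
    - [0,0,0,0,0,0]
    - [0,0,0,0,0,0]
    - [0,0,0,0,0,0]
    - [0,0,0,0,0,0]
    - [0,0,0,0,0,0]
    - [0,0,0,0,0,0]
  jaw: 0

```text
t: 10.78
tcp_pos: [0.6252, -0.1203, 0.0321]
tool_rot: [[0.954, 0.301, -0.0], [0.301, -0.954, -0.0], [-0.0, 0.0, -1.0]]
wrist_force: [0.4, -0.2, -0.3]
gripper_width: 0.0932
```

Emit:
jog_arm:
  series:
    - [0,0,-0.01,0,0,0]
    - [0,0,-0.03,0,0,0]
    - [0,0,-0.055,0,0,0]
    - [0,0,-0.085,0,0,0]
    - [0,0,-0.12,0,0,0]
    - [0,0,-0.14,0,0,0]
    - [0,0,-0.145,0,0,0]

```text
t: 11.65
tcp_pos: [0.626, -0.1205, 0.1799]
tool_rot: [[0.954, 0.301, 0.004], [0.301, -0.954, -0.001], [0.003, 0.002, -1.0]]
wrist_force: [-0.6, 1.2, -1.2]
gripper_width: 0.0928
```

```bash
python3 dl.py .4558,.0435,.18
```

```text
t 11.65 tcp [ 0.626  -0.1205  0.1799] w 0.0928 F [-0.6  1.2 -1.2] q [ 0.2   0.55 -0.15  1.85  0.12  0.74 -1.28]
turn [ 0.09 -0.19 -0.  ]
.4558,.0435,.18 shift [-0.113  -0.2076 -0.0008] len 0.236
```

Emit:
jog_arm:
  series:
    - [-0.02,-0.035,0,0,0,0]
    - [-0.045,-0.085,0,0,0,0]
    - [-0.07,-0.13,0,0,0,0]
    - [-0.095,-0.175,0,0,0,0]
    - [-0.11,-0.2,0,0,0,0]
    - [-0.113,-0.207,0,0,0,0]
    - [-0.113,-0.207,0,0,0,0]

```text
t: 12.52
tcp_pos: [0.4557, 0.0431, 0.1772]
tool_rot: [[0.954, 0.301, 0.0], [0.301, -0.954, -0.0], [0.0, 0.0, -1.0]]
wrist_force: [0.9, 0.1, 0.7]
gripper_width: 0.0933
```

```bash
python3 dl.py .4558,.0435,.060;  python3 - <<'E'
from h import *
im,d=viewer.snapshot("scene"); cv2.imwrite("pics/s2.png",im)
E
```

```text
t 12.53 tcp [0.4557 0.0431 0.1772] w 0.0933 F [0.9 0.1 0.7] q [-0.1   0.37 -0.16  2.24  0.11  0.54 -1.61]
turn [ 0.01 -0.02  0.04]
.4558,.0435,.060 shift [ 0.0002 -0.0004  0.1172] len 0.117
```

View pics/s2.png

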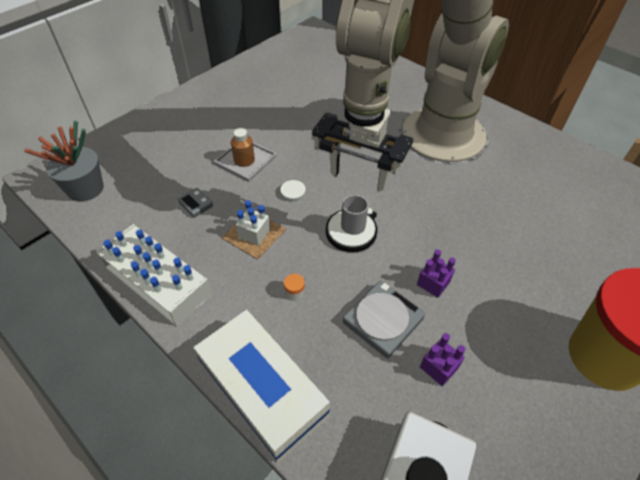

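The carrier stands upright on the mat at (253,228) and the pan is clear at (383,315). I measure the pan centre now that it is free and go down for the beaker.

Emit:
jog_arm:
  series:
    - [0,0,0.02,0,0,0]
    - [0,0,0.045,0,0,0]
    - [0,0,0.07,0,0,0]
    - [0,0,0.09,0,0,0]
    - [0,0,0.105,0,0,0]
    - [0,0,0.115,0,0,0]
    - [0,0,0.117,0,0,0]
    - [0,0,0.117,0,0,0]

```text
t: 13.58
tcp_pos: [0.4555, 0.0429, 0.0602]
tool_rot: [[0.954, 0.3, 0.0], [0.3, -0.954, -0.0], [0.0, 0.0, -1.0]]
wrist_force: [-0.9, 0.1, 0.5]
gripper_width: 0.0929
```

```bash
python3 - <<'E'
from meas import *
for c in ("top","scene"):
    im,d=viewer.snapshot(c); cv2.imwrite(f"pics/{c}3.png",im); np.save(f"{c}3.npy",d)
    P,H=load(c,"3"); print(c)
    m=box(P,.52,.68,.17,.32,.0345,.045); print("pan",hull_circ(P[m,:2],.053),rect(P[m,:2]), np.median(P[m,2]))
    m=box(P,.52,.68,.17,.32,.015,.034); print("scale box",rect(P[m,:2]))
    m=box(P,.55,.70,-.22,-.05,.045,.065); print("block top",rect(P[m,:2]),np.median(P[m,2]),m.sum())
    m=box(P,.55,.70,-.22,-.05,.08,.1)&(H[:,0]>95)&(H[:,0]<130)&(H[:,1]>120); print("caps",rect(P[m,:2]))
E
python3 dl.py
```

```text
top
pan (array([0.60704893, 0.24517475]), np.float64(0.009074651666661068)) [600.3 246.  103.8 118.5  89.3] 0.03782456376017207
scale box [601.  245.7 119.6 125.   89.9]
block top [ 626.5 -120.5   55.9   56.2   17.4] 0.05688962086671512 452
caps [ 626.5 -119.9   47.1   47.9   17.9]
scene
pan (array([0.6055335, 0.248771 ]), np.float64(0.004391107907537279)) [604.1 248.2 111.4 105.5   5.2] 0.03728587100825187
scale box [598.4 248.5 121.2 126.6  89.9]
block top [ 624.6 -118.4   58.2   57.2   17.1] 0.05568150650767745 391
caps [ 625.5 -118.4   48.    47.4   16.4]
t 13.68 tcp [0.4555 0.043  0.0605] w 0.0929 F [-0.2 -0.4  0.3] q [-0.17  0.59 -0.08  2.33  0.19  0.22 -1.68]
turn [ 0.01 -0.05 -0.  ]
```

View pics/top3.png

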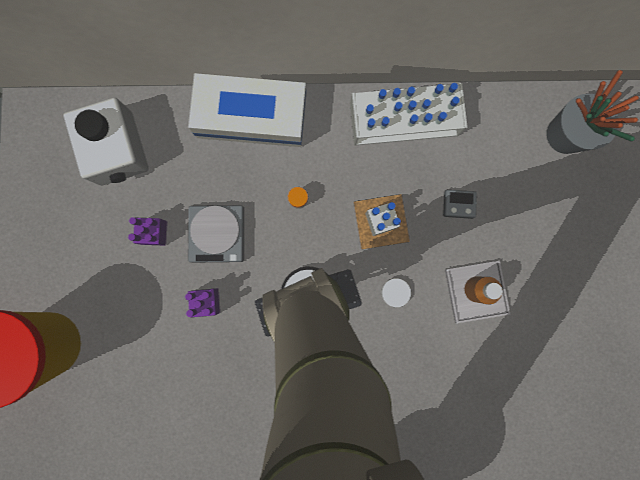

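The carrier is on the mat at about (385,218), the pan is free at (214,229) and the gripper is round the beaker. The cameras and the arm agree to about 1 mm. I close.

Emit:
jog_arm:
  series:
    - [0,0,0,0,0,0]
    - [0,0,0,0,0,0]
    - [0,0,0,0,0,0]
    - [0,0,0,0,0,0]
    - [0,0,0,0,0,0]
    - [0,0,0,0,0,0]
    - [0,0,0,0,0,0]
    - [0,0,0,0,0,0]
  jaw: 255
  grip_force: 20

```text
t: 14.68
tcp_pos: [0.4552, 0.0431, 0.0601]
tool_rot: [[0.954, 0.301, 0.0], [0.301, -0.954, -0.0], [0.0, 0.0, -1.0]]
wrist_force: [-1.2, 0.2, 2.8]
gripper_width: 0.0585
```

Emit:
jog_arm:
  series:
    - [0,0,-0.01,0,0,0]
    - [0,0,-0.03,0,0,0]
    - [0,0,-0.055,0,0,0]
    - [0,0,-0.08,0,0,0]
    - [0,0,-0.1,0,0,0]
    - [0,0,-0.115,0,0,0]
    - [0,0,-0.12,0,0,0]
    - [0,0,-0.12,0,0,0]

```text
t: 15.68
tcp_pos: [0.4551, 0.043, 0.1803]
tool_rot: [[0.954, 0.301, 0.0], [0.301, -0.954, 0.0], [0.0, 0.0, -1.0]]
wrist_force: [-0.2, -0.5, -2.3]
gripper_width: 0.0585
```

```bash
python3 dl.py .607,.247,.18
```

```text
t 15.68 tcp [0.4551 0.043  0.1803] w 0.0585 F [-0.2 -0.5 -2.3] q [-0.09  0.36 -0.17  2.24  0.12  0.55 -1.61]
turn [ 0.01 -0.02  0.  ]
.607,.247,.18 shift [ 0.2062 -0.1488  0.0003] len 0.254
```

Emit:
jog_arm:
  series:
    - [0.015,-0.01,0,0,0,0]
    - [0.045,-0.03,0,0,0,0]
    - [0.08,-0.058,0,0,0,0]
    - [0.115,-0.085,0,0,0,0]
    - [0.15,-0.11,0,0,0,0]
    - [0.18,-0.13,0,0,0,0]
    - [0.2,-0.145,0,0,0,0]
    - [0.206,-0.149,0,0,0,0]

```text
t: 16.68
tcp_pos: [0.6071, 0.2499, 0.1788]
tool_rot: [[0.953, 0.303, -0.001], [0.303, -0.953, 0.0], [-0.001, -0.001, -1.0]]
wrist_force: [-0.4, -0.8, -1.3]
gripper_width: 0.0584
```

```bash
python3 - <<'E'
from meas import *
im,d=viewer.snapshot("scene"); cv2.imwrite("pics/scene4.png",im); np.save("scene4.npy",d)
cv2.imwrite("pics/c4.png",cv2.resize(im[180:360,300:500],None,fx=3,fy=3))
E
python3 dl.py .607,.247,.076
```

```text
t 16.73 tcp [0.6071 0.2494 0.1789] w 0.0582 F [-0.   0.6 -0.9] q [-0.38  0.57 -0.15  1.8   0.12  0.77 -1.85]
turn [-0.03  0.05  0.12]
.607,.247,.076 shift [-0.0007  0.0023  0.1029] len 0.103
```

View pics/c4.png

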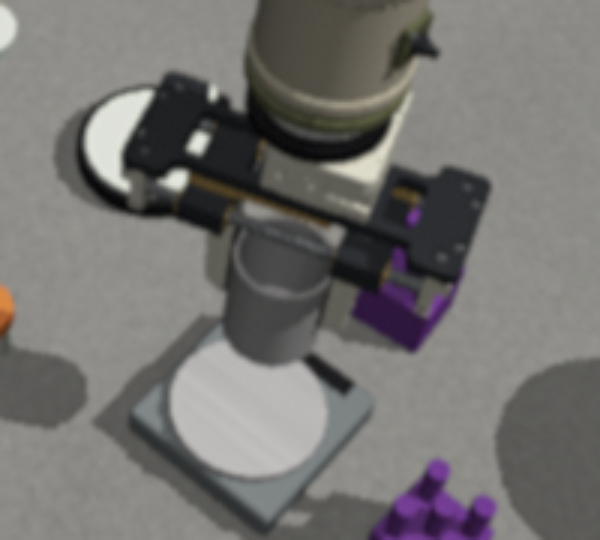

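The crop shows the beaker held upright above the pan. I check its position in the hand from depth.

```bash
python3 - <<'E'
from meas import *
P,H=load("scene","4")
ci=viewer.camera_info("scene")
m=box(P,.55,.70,.18,.33,.128,.165)&(H[:,1]<60)
Q=P[m]; print(m.sum(),Q.min(0),Q.max(0))
# camera-facing outer surface lower part (side toward +x,+y)
for z in (.130,.14,.15):
    k=(Q[:,2]>z)&(Q[:,2]<z+.01); print(z,k.sum(),circ(Q[k,:2],.03))
m=box(P,.55,.70,.18,.33,.195,.22); print(rect(P[m,:2]))
E
```

```text
368 [0.57785079 0.2253391  0.13812671] [0.63658672 0.28124529 0.16495026]
0.13 2 (array([0.62742113, 0.26784758]), np.float64(0.023722987144407667))
0.14 132 (array([0.60661707, 0.25135488]), np.float64(0.0021028495973448936))
0.15 164 (array([0.60684244, 0.25143765]), np.float64(0.001770224336507356))
[612.5 251.5  66.5  68.   60.2]
```

The beaker is centred on the TCP to within 2 mm. I lower it.

Emit:
jog_arm:
  series:
    - [0,0,0.01,0,0,0]
    - [0,0,0.03,0,0,0]
    - [0,0,0.05,0,0,0]
    - [0,0,0.07,0,0,0]
    - [0,0,0.085,0,0,0]
    - [0,0,0.095,0,0,0]
    - [0,0,0.1,0,0,0]
    - [0,0,0.101,0,0,0]

```text
t: 17.73
tcp_pos: [0.6069, 0.2471, 0.0791]
tool_rot: [[0.954, 0.301, 0.0], [0.301, -0.954, -0.0], [0.0, 0.0, -1.0]]
wrist_force: [0.3, 0.3, -0.6]
gripper_width: 0.0583
```

```bash
python3 dl.py .607,.247,.0755
```

```text
t 17.73 tcp [0.6069 0.2471 0.0791] w 0.0583 F [ 0.3  0.3 -0.6] q [-0.39  0.7  -0.13  1.87  0.15  0.58 -1.88]
turn [ 0. -0.  0.]
.607,.247,.0755 shift [0.0001 0.0002 0.0036] len 0.004
```

Emit:
jog_arm:
  series:
    - [0,0,0.001,0,0,0]
    - [0,0,0.002,0,0,0]
    - [0,0,0.0025,0,0,0]
    - [0,0,0.003,0,0,0]
    - [0,0,0.003,0,0,0]

```text
t: 18.35
tcp_pos: [0.6069, 0.2472, 0.0763]
tool_rot: [[0.954, 0.301, 0.0], [0.301, -0.954, 0.0], [0.0, -0.0, -1.0]]
wrist_force: [-1.2, 0.6, 0.7]
gripper_width: 0.0589
```

Emit:
jog_arm:
  series:
    - [0,0,0.0005,0,0,0]
    - [0,0,0.0005,0,0,0]
    - [0,0,0.0005,0,0,0]

```text
t: 18.73
tcp_pos: [0.6069, 0.2472, 0.0762]
tool_rot: [[0.954, 0.301, 0.0], [0.301, -0.954, 0.0], [0.0, 0.0, -1.0]]
wrist_force: [-1.9, -0.6, 5.7]
gripper_width: 0.0588
```

Emit:
jog_arm:
  series:
    - [0,0,0,0,0,0]
    - [0,0,0,0,0,0]
    - [0,0,0,0,0,0]
    - [0,0,0,0,0,0]
    - [0,0,0,0,0,0]
    - [0,0,0,0,0,0]
  jaw: 0

```text
t: 19.48
tcp_pos: [0.6068, 0.2472, 0.0756]
tool_rot: [[0.954, 0.301, -0.0], [0.301, -0.954, -0.0], [-0.0, 0.0, -1.0]]
wrist_force: [-0.3, 1.2, -1.1]
gripper_width: 0.0924
```

Emit:
jog_arm:
  series:
    - [0,0,-0.01,0,0,0]
    - [0,0,-0.03,0,0,0]
    - [0,0,-0.055,0,0,0]
    - [0,0,-0.085,0,0,0]
    - [0,0,-0.11,0,0,0]
    - [0,0,-0.12,0,0,0]
    - [0,0,-0.12,0,0,0]

```text
t: 20.35
tcp_pos: [0.6071, 0.2472, 0.1967]
tool_rot: [[0.954, 0.301, 0.002], [0.301, -0.954, 0.001], [0.002, -0.0, -1.0]]
wrist_force: [-0.1, -1.1, 0.1]
gripper_width: 0.093
```

```bash
python3 dl.py .56,-.06,.2 .4695,-.331,.2
```

```text
t 20.35 tcp [0.6071 0.2472 0.1967] w 0.093 F [-0.1 -1.1  0.1] q [-0.37  0.55 -0.15  1.79  0.11  0.8  -1.85]
turn [-0.01 -0.1   0.  ]
.56,-.06,.2 shift [-0.1373  0.2788 -0.0036] len 0.311
.4695,-.331,.2 shift [-0.3051  0.5101 -0.0039] len 0.286
```

Emit:
jog_arm:
  series:
    - [-0.02,0.03,0,0,0,0]
    - [-0.045,0.075,0,0,0,0]
    - [-0.075,0.125,0,0,0,0]
    - [-0.105,0.175,0,0,0,0]
    - [-0.135,0.225,0,0,0,0]
    - [-0.165,0.275,0,0,0,0]
    - [-0.195,0.325,0,0,0,0]
    - [-0.225,0.375,0,0,0,0]

```text
t: 21.35
tcp_pos: [0.504, -0.1798, 0.1947]
tool_rot: [[0.954, 0.301, -0.001], [0.301, -0.954, 0.0], [-0.001, -0.001, -1.0]]
wrist_force: [-0.1, 0.4, 0.2]
gripper_width: 0.0926
```

Emit:
jog_arm:
  series:
    - [-0.025,0.045,0,0,0,0]
    - [-0.05,0.085,0,0,0,0]
    - [-0.07,0.115,0,0,0,0]
    - [-0.08,0.135,0,0,0,0]
    - [-0.08,0.135,0,0,0,0]

```text
t: 21.98
tcp_pos: [0.4683, -0.3324, 0.1945]
tool_rot: [[0.955, 0.298, -0.002], [0.298, -0.955, 0.0], [-0.001, -0.001, -1.0]]
wrist_force: [0.3, -0.2, -0.6]
gripper_width: 0.0928
```

```bash
python3 dl.py .4695,-.331,.2 .4695,-.331,.038; python3 - <<'E'
from meas import *
for c in ("top","scene"):
    im,d=viewer.snapshot(c); cv2.imwrite(f"pics/{c}5.png",im); np.save(f"{c}5.npy",d)
    P,H=load(c,"5"); print(c)
    m=box(P,.55,.68,.17,.32,.1,.13); print("rim",hull_circ(P[m,:2],.03),np.median(P[m,2]),m.sum())
    m=box(P,.41,.53,-.03,.12,.012,.03); print("stirrer all",hull_circ(P[m,:2],.062))
E
```

```text
t 21.98 tcp [ 0.4683 -0.3324  0.1945] w 0.0928 F [ 0.3 -0.2 -0.6] q [ 0.63  0.47 -0.15  1.98  0.11  0.71 -0.86]
turn [-0.05  0.08 -0.17]
.4695,-.331,.2 shift [ 0.0016 -0.001  -0.0055] len 0.006
.4695,-.331,.038 shift [ 0.0018 -0.0008  0.1565] len 0.162
top
rim (array([0.60822592, 0.24639478]), np.float64(0.0004347191796482654)) 0.11152787045174056 212
stirrer all (array([0.46418607, 0.04319185]), np.float64(0.0017305233229819514))
scene
rim (array([0.60614883, 0.24854567]), np.float64(0.000577955328375471)) 0.10922387947903256 313
stirrer all (array([0.4631706, 0.0456453]), np.float64(0.001970296746339126))
```

View pics/scene5.png

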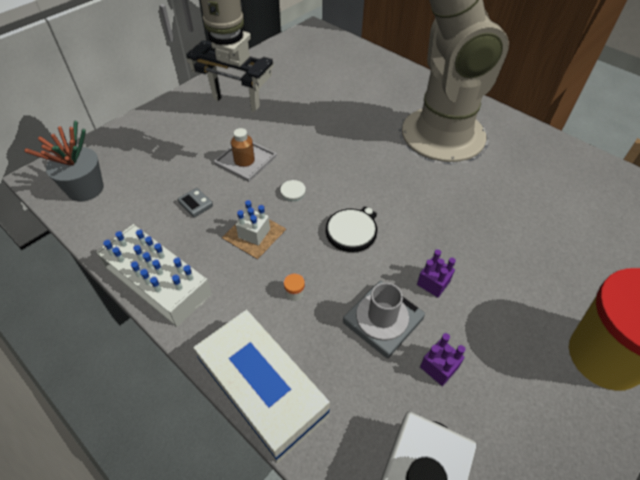

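The beaker is upright in the middle of the pan at (385,305), at (0.607, 0.2475) in the world. The gripper is above the bottle, which stands at (242,150). I descend.

Emit:
jog_arm:
  series:
    - [0.001,0,0.02,0,0,0]
    - [0.001,0,0.045,0,0,0]
    - [0.001,0,0.07,0,0,0]
    - [0.001,0,0.095,0,0,0]
    - [0.001,0,0.12,0,0,0]
    - [0.001,0,0.14,0,0,0]
    - [0.001,0,0.152,0,0,0]
    - [0.001,0,0.156,0,0,0]

```text
t: 23.08
tcp_pos: [0.4705, -0.3296, 0.0391]
tool_rot: [[0.953, 0.302, -0.001], [0.302, -0.953, 0.001], [-0.001, -0.001, -1.0]]
wrist_force: [0.8, -0.8, -0.3]
gripper_width: 0.0933
```

Emit:
jog_arm:
  series:
    - [0,0,0,0,0,0]
    - [0,0,0,0,0,0]
    - [0,0,0,0,0,0]
    - [0,0,0,0,0,0]
    - [0,0,0,0,0,0]
    - [0,0,0,0,0,0]
    - [0,0,0,0,0,0]
    - [0,0,0,0,0,0]
  jaw: 255
  grip_force: 30

```text
t: 24.08
tcp_pos: [0.4704, -0.3309, 0.0399]
tool_rot: [[0.954, 0.301, 0.0], [0.301, -0.954, -0.0], [0.0, 0.0, -1.0]]
wrist_force: [-1.4, -0.4, 6.0]
gripper_width: 0.0573
```

```bash
python3 dl.py
```

```text
t 24.07 tcp [ 0.4704 -0.3309  0.0399] w 0.0573 F [-1.4 -0.4  6. ] q [ 0.58  0.69 -0.1   2.08  0.17  0.38 -0.92]
turn [ 0.02 -0.01  0.  ]
```

Emit:
jog_arm:
  series:
    - [0,0,-0.01,0,0,0]
    - [0,0,-0.03,0,0,0]
    - [0,0,-0.055,0,0,0]
    - [0,0,-0.08,0,0,0]
    - [0,0,-0.105,0,0,0]
    - [0,0,-0.12,0,0,0]
    - [0,0,-0.125,0,0,0]
    - [0,0,-0.125,0,0,0]

```text
t: 25.08
tcp_pos: [0.4702, -0.3306, 0.1644]
tool_rot: [[0.954, 0.301, -0.0], [0.301, -0.954, 0.0], [-0.0, -0.0, -1.0]]
wrist_force: [-0.9, 0.1, -2.2]
gripper_width: 0.0567
```

```bash
python3 dl.py .4637,.0444,.165
```

```text
t 25.07 tcp [ 0.4702 -0.3306  0.1644] w 0.0567 F [-0.9  0.1 -2.2] q [ 0.62  0.51 -0.15  2.    0.12  0.64 -0.88]
turn [-0.01  0.01  0.01]
.4637,.0444,.165 shift [ 0.1066 -0.3596 -0.0006] len 0.375
```

Emit:
jog_arm:
  series:
    - [0.005,-0.02,0,0,0,0]
    - [0.017,-0.055,0,0,0,0]
    - [0.03,-0.1,0,0,0,0]
    - [0.043,-0.145,0,0,0,0]
    - [0.056,-0.19,0,0,0,0]
    - [0.07,-0.235,0,0,0,0]
    - [0.083,-0.28,0,0,0,0]
    - [0.095,-0.32,0,0,0,0]

```text
t: 26.08
tcp_pos: [0.4633, 0.0059, 0.1641]
tool_rot: [[0.953, 0.302, -0.001], [0.302, -0.953, 0.0], [-0.001, -0.001, -1.0]]
wrist_force: [0.8, -0.0, -2.4]
gripper_width: 0.0569
```

Emit:
jog_arm:
  series:
    - [0.008,-0.027,0,0,0,0]
    - [0.0115,-0.0395,0.01,0,0,0]
    - [0.0115,-0.0395,0.03,0,0,0]
    - [0.0115,-0.0395,0.055,0,0,0]
    - [0.0115,-0.0395,0.075,0,0,0]
    - [0.0115,-0.0395,0.09,0,0,0]
    - [0.0115,-0.0395,0.1,0,0,0]
    - [0.0115,-0.0395,0.103,0,0,0]

```text
t: 27.08
tcp_pos: [0.4632, 0.044, 0.0608]
tool_rot: [[0.954, 0.301, -0.002], [0.301, -0.954, -0.0], [-0.002, -0.0, -1.0]]
wrist_force: [-0.0, 1.1, -1.8]
gripper_width: 0.0572
```

```bash
python3 dl.py .4637,.0444,.056
```

```text
t 27.07 tcp [0.4632 0.044  0.0608] w 0.0572 F [-0.   1.1 -1.8] q [-0.17  0.59 -0.07  2.32  0.16  0.24 -1.65]
turn [-0.    0.09 -0.01]
.4637,.0444,.056 shift [ 0.0006 -0.0002  0.0048] len 0.005
```

Emit:
jog_arm:
  series:
    - [0,0,0.001,0,0,0]
    - [0,0,0.0025,0,0,0]
    - [0,0,0.0035,0,0,0]
    - [0,0,0.004,0,0,0]
    - [0,0,0.0045,0,0,0]
    - [0,0,0.0045,0,0,0]

```text
t: 27.82
tcp_pos: [0.4638, 0.0442, 0.0571]
tool_rot: [[0.954, 0.301, -0.0], [0.301, -0.954, -0.0], [-0.0, -0.0, -1.0]]
wrist_force: [-0.1, 0.1, -1.5]
gripper_width: 0.0569
```

Emit:
jog_arm:
  series:
    - [0,0,0.0005,0,0,0]
    - [0,0,0.001,0,0,0]
    - [0,0,0.001,0,0,0]
    - [0,0,0.001,0,0,0]

```text
t: 28.32
tcp_pos: [0.4638, 0.0442, 0.0561]
tool_rot: [[0.954, 0.301, -0.0], [0.301, -0.954, -0.0], [-0.0, -0.0, -1.0]]
wrist_force: [1.1, -0.1, -1.7]
gripper_width: 0.057
```

Emit:
jog_arm:
  series:
    - [0,0,0.0005,0,0,0]
    - [0,0,0.001,0,0,0]
    - [0,0,0.001,0,0,0]
    - [0,0,0.001,0,0,0]

```text
t: 28.82
tcp_pos: [0.4638, 0.0442, 0.0559]
tool_rot: [[0.954, 0.301, 0.001], [0.301, -0.954, -0.0], [0.001, 0.0, -1.0]]
wrist_force: [-1.9, 0.6, 13.0]
gripper_width: 0.0575
```

Contact at the expected height. I release, rise and go to the carrier.

Emit:
jog_arm:
  series:
    - [0,0,-0.0005,0,0,0]
    - [0,0,-0.0005,0,0,0]
    - [0,0,-0.0005,0,0,0]
    - [0,0,-0.0005,0,0,0]
    - [0,0,-0.0005,0,0,0]
    - [0,0,-0.0005,0,0,0]
  jaw: 0

```text
t: 29.58
tcp_pos: [0.4637, 0.0442, 0.0555]
tool_rot: [[0.954, 0.301, -0.0], [0.301, -0.954, -0.0], [-0.0, -0.0, -1.0]]
wrist_force: [0.8, 0.8, 0.5]
gripper_width: 0.0931
```

Emit:
jog_arm:
  series:
    - [0,0,-0.01,0,0,0]
    - [0,0,-0.03,0,0,0]
    - [0,0,-0.055,0,0,0]
    - [0,0,-0.085,0,0,0]
    - [0,0,-0.115,0,0,0]
    - [0,0,-0.125,0,0,0]
    - [0,0,-0.125,0,0,0]

```text
t: 30.45
tcp_pos: [0.4639, 0.0442, 0.1811]
tool_rot: [[0.954, 0.301, 0.001], [0.301, -0.954, 0.0], [0.001, 0.0, -1.0]]
wrist_force: [0.6, 0.5, -0.5]
gripper_width: 0.093
```

```bash
python3 dl.py .6255,-.1198,.18
```

```text
t 30.45 tcp [0.4639 0.0442 0.1811] w 0.093 F [ 0.6  0.5 -0.5] q [-0.11  0.37 -0.15  2.22  0.1   0.55 -1.59]
turn [ 0.01 -0.08 -0.  ]
.6255,-.1198,.18 shift [0.1048 0.2049 0.0013] len 0.23
```

Emit:
jog_arm:
  series:
    - [0.02,0.035,0,0,0,0]
    - [0.045,0.085,0,0,0,0]
    - [0.07,0.135,0,0,0,0]
    - [0.095,0.18,0,0,0,0]
    - [0.105,0.205,0,0,0,0]
    - [0.105,0.205,0,0,0,0]
    - [0.105,0.205,0,0,0,0]

```text
t: 31.32
tcp_pos: [0.6244, -0.1186, 0.1793]
tool_rot: [[0.953, 0.302, -0.002], [0.302, -0.953, 0.001], [-0.002, -0.001, -1.0]]
wrist_force: [0.0, -0.5, -0.4]
gripper_width: 0.093
```

```bash
python3 dl.py .6255,-.1198,.033;  python3 - <<'E'
from meas import *
for c in ("top","scene"):
    im,d=viewer.snapshot(c); cv2.imwrite(f"pics/{c}6.png",im); np.save(f"{c}6.npy",d)
    P,H=load(c,"6"); print(c)
    m=box(P,.40,.55,-.06,.15,.1,.13); print("cap",hull_circ(P[m,:2],.017), np.median(P[m,2]),m.sum())
    m=box(P,.38,.55,-.42,-.25,.0095,.02); print("tray rim",rect(P[m,:2]),m.sum())
E
```

```text
t 31.32 tcp [ 0.6244 -0.1186  0.1793] w 0.093 F [ 0.  -0.5 -0.4] q [ 0.19  0.55 -0.13  1.85  0.1   0.75 -1.27]
turn [-0.08  0.12  0.05]
.6255,-.1198,.033 shift [0.001  0.0016 0.1463] len 0.146
top
cap (array([0.46364534, 0.04384559]), np.float64(0.0005793562051766009)) 0.11672995174901757 233
tray rim [0. 0. 0. 0. 0.] 0
scene
cap (array([0.4623882 , 0.04596212]), np.float64(0.0013288935570633501)) 0.11534504344918989 200
tray rim [ 466.9 -329.3  117.8  122.2   10.6] 86
```

View pics/scene6.png

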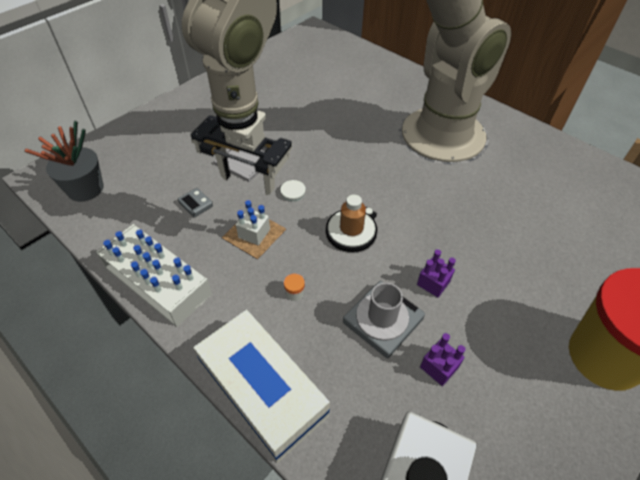

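The bottle stands upright on the stirrer at (353,217), within 1 mm of its middle. The gripper is above the carrier at (253,225). I descend and grip.

Emit:
jog_arm:
  series:
    - [0,0,0.02,0,0,0]
    - [0,0,0.045,0,0,0]
    - [0,0,0.07,0,0,0]
    - [0,0,0.095,0,0,0]
    - [0,0,0.118,0,0,0]
    - [0,0,0.135,0,0,0]
    - [0,0,0.145,0,0,0]
    - [0,0,0.145,0,0,0]

```text
t: 32.42
tcp_pos: [0.6253, -0.1194, 0.0352]
tool_rot: [[0.954, 0.301, -0.001], [0.301, -0.954, 0.0], [-0.001, -0.0, -1.0]]
wrist_force: [-0.4, 1.1, -0.4]
gripper_width: 0.0932
```

Emit:
jog_arm:
  series:
    - [0,0,0,0,0,0]
    - [0,0,0,0,0,0]
    - [0,0,0,0,0,0]
    - [0,0,0,0,0,0]
    - [0,0,0,0,0,0]
    - [0,0,0,0,0,0]
    - [0,0,0,0,0,0]
    - [0,0,0,0,0,0]
  jaw: 255
  grip_force: 20

```text
t: 33.42
tcp_pos: [0.6257, -0.1198, 0.0358]
tool_rot: [[0.954, 0.301, 0.0], [0.301, -0.954, -0.0], [0.0, 0.0, -1.0]]
wrist_force: [-0.3, -0.3, 5.3]
gripper_width: 0.0559
```

```bash
python3 dl.py
```

```text
t 33.42 tcp [ 0.6257 -0.1198  0.0358] w 0.0559 F [-0.3 -0.3  5.3] q [ 0.16  0.74 -0.1   1.93  0.15  0.47 -1.3 ]
turn [ 0.01 -0.01  0.01]
```

Emit:
jog_arm:
  series:
    - [0,0,-0.01,0,0,0]
    - [0,0,-0.03,0,0,0]
    - [0,0,-0.055,0,0,0]
    - [0,0,-0.08,0,0,0]
    - [0,0,-0.1,0,0,0]
    - [0,0,-0.115,0,0,0]
    - [0,0,-0.12,0,0,0]
    - [0,0,-0.12,0,0,0]

```text
t: 34.42
tcp_pos: [0.6255, -0.1197, 0.1557]
tool_rot: [[0.954, 0.301, 0.0], [0.301, -0.954, -0.0], [0.0, 0.0, -1.0]]
wrist_force: [0.3, -0.1, -2.3]
gripper_width: 0.0556
```

```bash
python3 dl.py .4647,-.33,.156
```

```text
t 34.42 tcp [ 0.6255 -0.1197  0.1557] w 0.0556 F [ 0.3 -0.1 -2.3] q [ 0.19  0.58 -0.13  1.87  0.11  0.7  -1.27]
turn [ 0.   -0.    0.01]
.4647,-.33,.156 shift [-0.2166  0.1522 -0.0003] len 0.265
```

Emit:
jog_arm:
  series:
    - [-0.015,0.01,0,0,0,0]
    - [-0.045,0.03,0,0,0,0]
    - [-0.085,0.06,0,0,0,0]
    - [-0.125,0.088,0,0,0,0]
    - [-0.16,0.112,0,0,0,0]
    - [-0.19,0.134,0,0,0,0]
    - [-0.21,0.148,0,0,0,0]
    - [-0.2165,0.152,0,0,0,0]

```text
t: 35.42
tcp_pos: [0.4623, -0.3317, 0.155]
tool_rot: [[0.955, 0.297, -0.002], [0.297, -0.955, 0.0], [-0.002, -0.001, -1.0]]
wrist_force: [1.2, 0.2, -1.7]
gripper_width: 0.0561
```

Emit:
jog_arm:
  series:
    - [0,0,0.01,0,0,0]
    - [0,0,0.03,0,0,0]
    - [0,0,0.055,0,0,0]
    - [0,0,0.08,0,0,0]
    - [0,0,0.1,0,0,0]
    - [0,0,0.11,0,0,0]
    - [0,0,0.116,0,0,0]
    - [0,0,0.117,0,0,0]

```text
t: 36.42
tcp_pos: [0.4651, -0.3295, 0.0385]
tool_rot: [[0.954, 0.301, 0.0], [0.301, -0.954, 0.0], [0.0, -0.0, -1.0]]
wrist_force: [-0.8, -0.5, -2.5]
gripper_width: 0.0557
```

```bash
python3 dl.py .4647,-.33,.0348
```

```text
t 36.42 tcp [ 0.4651 -0.3295  0.0385] w 0.0557 F [-0.8 -0.5 -2.5] q [ 0.59  0.69 -0.1   2.09  0.18  0.37 -0.93]
turn [-0.01 -0.    0.04]
.4647,-.33,.0348 shift [-0.0005  0.0004  0.0037] len 0.004
```

Emit:
jog_arm:
  series:
    - [0,0,0.001,0,0,0]
    - [0,0,0.002,0,0,0]
    - [0,0,0.003,0,0,0]
    - [0,0,0.0035,0,0,0]
    - [0,0,0.0035,0,0,0]
    - [0,0,0.0035,0,0,0]

```text
t: 37.17
tcp_pos: [0.4648, -0.3298, 0.0351]
tool_rot: [[0.954, 0.301, -0.0], [0.301, -0.954, -0.0], [-0.0, -0.0, -1.0]]
wrist_force: [1.1, 0.2, -3.3]
gripper_width: 0.0558
```

Emit:
jog_arm:
  series:
    - [0,0,0.0005,0,0,0]
    - [0,0,0.001,0,0,0]
    - [0,0,0.001,0,0,0]
    - [0,0,0.001,0,0,0]

```text
t: 37.67
tcp_pos: [0.4649, -0.3298, 0.0348]
tool_rot: [[0.954, 0.301, 0.0], [0.301, -0.954, -0.0], [0.0, 0.0, -1.0]]
wrist_force: [-2.1, 1.5, 8.0]
gripper_width: 0.0557
```

Emit:
jog_arm:
  series:
    - [0,0,0,0,0,0]
    - [0,0,0,0,0,0]
    - [0,0,0,0,0,0]
    - [0,0,0,0,0,0]
    - [0,0,0,0,0,0]
    - [0,0,0,0,0,0]
  jaw: 0

```text
t: 38.42
tcp_pos: [0.4648, -0.3298, 0.0341]
tool_rot: [[0.954, 0.301, -0.0], [0.301, -0.954, 0.0], [-0.0, -0.0, -1.0]]
wrist_force: [-0.9, -0.4, -0.4]
gripper_width: 0.093
```

Emit:
jog_arm:
  series:
    - [0,0,-0.01,0,0,0]
    - [0,0,-0.03,0,0,0]
    - [0,0,-0.055,0,0,0]
    - [0,0,-0.085,0,0,0]
    - [0,0,-0.12,0,0,0]
    - [0,0,-0.15,0,0,0]
    - [0,0,-0.17,0,0,0]
    - [0,0,-0.17,0,0,0]

```text
t: 39.42
tcp_pos: [0.4654, -0.3302, 0.206]
tool_rot: [[0.954, 0.301, 0.003], [0.301, -0.954, -0.002], [0.002, 0.003, -1.0]]
wrist_force: [0.2, 0.2, -0.6]
gripper_width: 0.0931
```

Emit:
jog_arm:
  series:
    - [-0.03,0.03,0,0,0,0]
    - [-0.06,0.06,0,0,0,0]
    - [-0.09,0.1,0,0,0,0]
    - [-0.11,0.14,0,0,0,0]
    - [-0.12,0.17,0,0,0,0]
    - [-0.12,0.18,0,0,0,0]
    - [-0.12,0.18,0,0,0,0]
    - [-0.12,0.18,0,0,0,0]

```text
t: 40.42
tcp_pos: [0.4052, -0.5357, 0.2038]
tool_rot: [[0.953, 0.303, -0.0], [0.303, -0.953, 0.001], [0.0, -0.001, -1.0]]
wrist_force: [-0.1, 0.6, -0.1]
gripper_width: 0.0932
```

```bash
python3 dl.py; python3 - <<'E'
from meas import *
for c in ("top","scene"):
    im,d=viewer.snapshot(c); cv2.imwrite(f"pics/{c}7.png",im); np.save(f"{c}7.npy",d)
    P,H=load(c,"7"); print(c)
    m=box(P,.55,.68,.17,.32,.1,.13); print("rim",hull_circ(P[m,:2],.03),np.median(P[m,2]),m.sum())
    m=box(P,.40,.55,-.06,.15,.1,.13); print("cap",hull_circ(P[m,:2],.017), np.median(P[m,2]),m.sum())
    m=box(P,.38,.55,-.42,-.25,.0095,.02); print("tray rim",rect(P[m,:2]),m.sum())
    m=box(P,.38,.55,-.42,-.25,.045,.065); print("block top",rect(P[m,:2]),np.median(P[m,2]),m.sum())
    m=box(P,.38,.55,-.42,-.25,.08,.1)&(H[:,0]>95)&(H[:,0]<130)&(H[:,1]>120); print("caps",rect(P[m,:2]))
    m=box(P,.41,.53,-.2,-.1,.008,.03); print("dish",hull_circ(P[m,:2],.032))
E
```

```text
t 40.42 tcp [ 0.4052 -0.5357  0.2038] w 0.0932 F [-0.1  0.6 -0.1] q [ 0.94  0.57 -0.16  1.75  0.11  0.84 -0.53]
turn [-0.07 -0.01  0.12]
top
rim (array([0.60831688, 0.24623586]), np.float64(0.00038541644925657283)) 0.11138328170328171 213
cap (array([0.46435307, 0.043214  ]), np.float64(0.0006577669817689956)) 0.11671621639865287 232
tray rim [ 465.3 -331.5  120.6  121.9    8.8] 574
block top [ 465.7 -329.8   56.4   57.3   17. ] 0.056089858189203756 477
caps [ 466.  -329.1   48.2   47.8   16.5]
dish (array([ 0.46595955, -0.1500516 ]), np.float64(0.0007772663670004027))
scene
rim (array([0.60644957, 0.24884695]), np.float64(0.0003765597257782691)) 0.10918083286549385 322
cap (array([0.46265275, 0.04576506]), np.float64(0.000644342427843298)) 0.11536740764040854 204
tray rim [ 464.  -329.3  124.9  123.5    8.2] 316
block top [ 463.4 -326.7   60.8   56.4   16.9] 0.054740148644877584 274
caps [ 466.  -327.    47.1   47.    16.7]
dish (array([ 0.46316817, -0.14850455]), np.float64(0.0009878292990419379))
```

View pics/scene7.png

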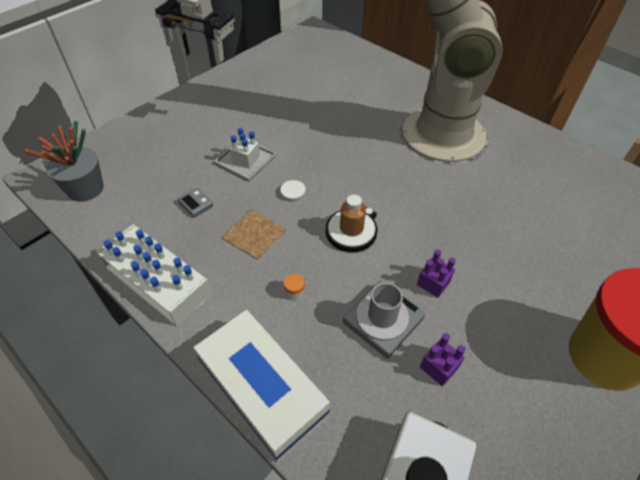

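View pics/top7.png

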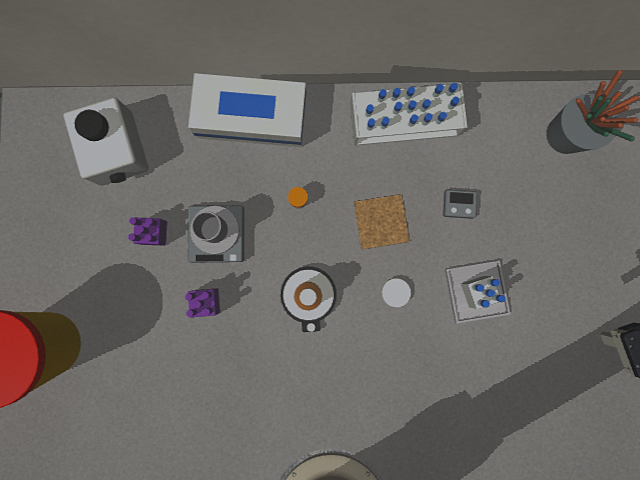

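The top view shows the beaker on the pan at (210,226), the bottle on the stirrer at (308,296) and the carrier in the tray at (486,291), all centred and upright. The mat at (381,221) is empty and the bystanders have not moved. The gripper is clear, so I hand in.

```bash
python3 -c "
from bench import arm
print(arm.close_job())"
```

```text
the job is handed in; nothing more can be done
None
```

The swap is done and the job is handed in: the beaker is on the scale, the bottle on the stirrer, the carrier in the tray, and the cork mat is empty again. I stood the carrier on the mat first, moved the beaker and the bottle, then moved the carrier to the tray. Each one was lowered until it touched before I let go. The clock read about 40 s at hand-in.

In the last pictures each of the three is upright and about 1–2 mm from the middle of its station, and the gripper is open and clear. The dish, pot and timer look unmoved; I measured only the dish, which agreed with the start within the cameras' accuracy.

- **Camera disagreement:** the two cameras differ by about 2–3 mm, so I averaged them.
- **Scale centre:** fitting the round pan directly was poor, with up to 9 mm residual after the carrier was off it. I took the scale's centre mainly from its box outline, which was within about 2 mm of that fit. That still leaves the beaker well inside the 15 mm limit.

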